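# Back out the captive cover screw

### The arm

A 7-joint arm with a two-finger parallel gripper is mounted at the origin on the work surface. World frame = base frame: x ahead of the robot, y to its left, z up, the work surface at z = 0. Lengths are in m, angles in rad, forces in N, time in s.
With the tool pointing down it reaches from about 0.375 to 0.925 m from the base axis. Payload 3.1 kg.
Tool frame: the origin (TCP) lies between the finger pads; the fingertips stand 14 mm ahead of it and the grasp point (between the pads) lies 5 mm behind it (ctrl.tcp_to_tips is the distance from the TCP to the fingertips, in m); z points along the fingers, y is the line along which they close (so a half turn about z gives the same grasp; the last joint's range is limited). The gripper opens to 85 mm and grips with 20 to 120 N. Pads are 22 mm wide; open, the fingers measure 114 mm over their backs; the gripper's body (76 mm by 85 mm) begins 54 mm behind the grasp point. The pads swing forward as they close: fully open they stand 13 mm farther back than shut.
Start: joints at [-1.403, 0.383, 0.044, 1.598, -0.018, 1.161, -0.05], TCP at [0.171, 0.627, 0.245] pointing down, gripper open.
Joint ranges: [-2.61, 2.61], [-0.41, 2.15], [-1.48, 1.57], [0, 2.5], [-1.57, 4.71], [0.05, 1.97], [-2.85, 2.85]. Speed limits (rad/s): [2.79, 2.79, 3.14, 3.14, 3.14, 3.14, 3.14].

### API

Orientations are given as a unit quaternion [w, x, y, z].
In Python, from workcell import ctrl gives the robot as it stands. The module is installed in compiled form; this text tells all that it offers.
- The arm moves only by the tool apply_moves, never from a script. Its arguments are lists of equal length, an entry for each row: "turn": the turn, a rotation vector about the tool's x, y, z in rad, a list of three; "translation": the shift along the tool's x, y, z in cm, a list of three; "hand": the closure in counts, from 0 (fully open) to 255 (shut). A call has 1 to 8 rows; each row is the pose to reach, as a shift and turn from the pose commanded when the call began, along the tool's axes at that moment; what a row does not reach only later rows make up. A row lasts 1/12 s, in which the tool goes at most 41.7 mm and 7.16 degrees, less where a joint would pass 70% of its speed; a pose out of reach is approached as far as the arm can. A call with a gripper value outside its range is refused whole. The fingers move at their own pace and stop on an object; "squeeze" is the grip in N (left out, the last holds). Time passes only in rows, so rows that repeat a pose let the fingers close. It gives the time, the measured TCP pose, the force, the opening and the grip force at its end, in the units of the state.
- ctrl.read_state(): the state, without advancing time (a new reading comes with each control period).
- ctrl.read_camera(name): name is "side" or "top"; returns a dict with "pixels" (384x512x3 uint8, red, green, blue), "z_map" (384x512 float32, m along the optical axis (not along the pixel's ray), 0 where there is no reading), "intrinsics" (3x3 intrinsics, pixels), "R" (3x3) and "t" (3): a world point X has camera coordinates R X + t. Camera axes: x right, y down, z forward; pixel columns grow to the right and rows downward; lengths in m; the calibration is good to about 2 mm. A picture is of the moment at which its call begins.
- ctrl.close_job(): hands the job in; it is judged then, once.
The state is a dict: "clock": time; "joint_pos": joint angles; "dq": joint speeds; "tau": joint torques, N m; "eef_pos": TCP position; "tcp_rot": TCP orientation; "contact_force": force on the tool from outside, world axes, zero at the start; "ft_torque": the same for the moment, N m; "gripper_width": finger opening in m; "grasp_force": force on a finger pad.
Only numpy, scipy, OpenCV 4.12 (cv2) and the standard library are available. Lean on these libraries where they do the work, as an engineer would, in place of code of your own. Each camera call takes 0.05 s, during which the arm holds its last target. There are 200 camera calls.

### The job

The grey cover of the flat steel case is held by two captive wing screws; one has already been backed out and stands up, the other is still down. Back out the one that is still down: pull its wing head straight up against its spring until the thread engages, about 20 mm, turn it anticlockwise (seen from above) to its stop while it is up, and let go so that it stays up on its thread. Leave the other screw as it is.

Things in the scene. Friction and masses are not known exactly. Their poses are not given: they have to be found in the camera images.
- wing1_grip (a point): The screw still down: steel wing head, an upright bar 46 long, 12 thick, 30 tall (mm), on a 26 wide round flange and a stem, over a collar 48 across, 17 high. Point on the screw's vertical axis, mid bar, 11 below the bar's top, 19 above its underside; x along the bar, y across it, z up. At the start 106 above the table, 29 above the collar (cover top at 60).
- stem1 (a joint): Lift of that screw in m: 0 down (start), 0.026 the upper stop. Its spring and weight pull it down with about 5.5 N at 0, 9.5 N at 0.020. It cannot turn until lifted by 0.012 to 0.013. When turned past 1.0 rad and let go it settles on its thread at a lift of about 0.016.
- wing1 (a joint): Turn of that screw in rad, anticlockwise from above positive: 0 at the start, stop at 1.4 (80 degrees). The thread climbs 4 mm up to 1.0 rad and is level from there, so that the screw stays up when let go beyond 1.05 rad. Light friction only, no spring back.
- wing2_grip (a point): The same point on the other, identical screw, already backed out: 16 mm higher (122 mm above the table). Leave as it is. The case is 300 by 170 mm, the two screws 200 mm apart on its long middle line; between them a loose steel ring and a brass bush, up to 24 mm high, lie on the cover.

How it is judged:
By the outcome, as a careful person would: the job done as asked, in the order asked, and still so for the second after the job is handed in, with the robot touching nothing.
It also fails if it takes over 38 s, if anything falls off the work surface, if the arm or the gripper's body presses on something with over 40 N, if the wrist force passes 120 N, or if a joint passes its speed limit or range.

## Working session

There is one attempt and no reset: what is moved stays moved. The work goes in short steps, Python scripts to look and compute and a tool call to move; the robot and the scene stay as the last step left them, time stands still between calls to the robot, and variables do not carry over. Pictures are saved under pics/ and viewed, at most 10 in all, crops included, and the job is handed in when it is done.

Besides the shell and the picture viewer there is one more tool, called after "Call:" as name(argument=value, ...), one argument or row to a line, values as JSON. apply_moves: Moves the arm, as the interface text tells. Its arguments: {"type":"object","properties":{"turn":{"type":"array"},"translation":{"type":"array"},"hand":{"type":"array"},"squeeze":{"type":"number"}},"required":["turn","translation","hand"]}

```bash
mkdir -p pics; python3 - <<'E'
from workcell import ctrl
import cv2,numpy as np
s=ctrl.read_state();print({k:np.round(v,4) for k,v in s.items()})
for n in("top","side"):
    c=ctrl.read_camera(n);np.savez(n+'0.npz',**c);cv2.imwrite(f'pics/{n}0.png',c["pixels"][...,::-1])
E
```

```text
{'clock': np.float64(0.0), 'joint_pos': array([-1.4028,  0.3839,  0.0438,  1.5996, -0.0179,  1.1612, -0.0499]), 'dq': array([ 0.0006,  0.0003, -0.0009,  0.0005, -0.001 , -0.0002,  0.0007]), 'tau': array([-2.00000e-04, -4.33464e+01,  1.02440e+00, -2.49511e+01,
        1.07000e-02,  1.13000e-02,  0.00000e+00]), 'eef_pos': array([0.1705, 0.6263, 0.2439]), 'tcp_rot': array([-1.000e-04,  1.325e-01,  9.912e-01, -1.300e-03]), 'contact_force': array([-0.031 , -0.1876, -0.4165]), 'ft_torque': array([0.0049, 0.0284, 0.0195]), 'grasp_force': np.float64(0.0), 'gripper_width': np.float64(0.0854)}
```

View pics/top0.png

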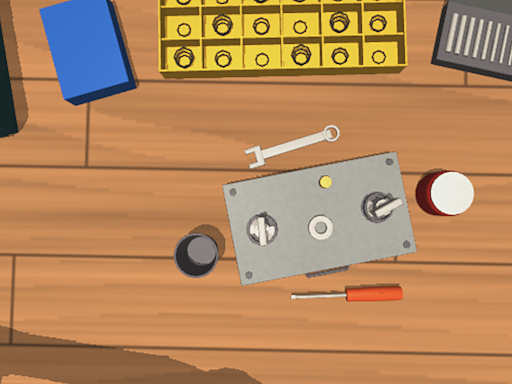

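View pics/side0.png

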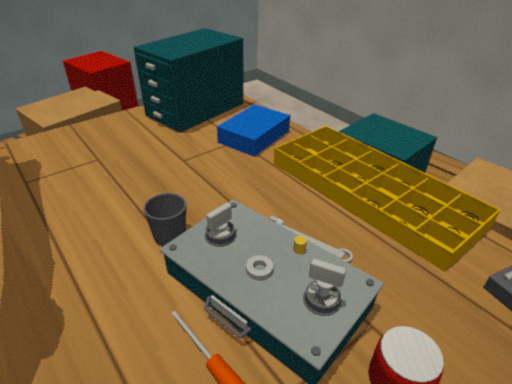

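The top view shows the case with wing heads at about (262,229) and (382,207). In the side view the one at (325,270) stands higher than the one at (219,218). A dark cup sits next to the low one. I'll confirm the heights from depth.

```bash
python3 - <<'E'
import numpy as np,cv2
from scipy.spatial.transform import Rotation as Ro
def cloud(n):
    c=np.load(n+'0.npz');z=c['z_map'];v,u=np.mgrid[:384,:512]
    P=np.stack([u*z,v*z,z],-1)@np.linalg.inv(c['intrinsics']).T
    W=(P-c['t'])@c['R'];W[z==0]=np.nan;return W,c
W,c=cloud('top'); print('cam top',-c['R'].T@c['t'],'\n',c['R'],c['intrinsics'][0,0])
print('cover',[W[p].round(4) for p in((200,300),(250,300),(240,350))])
for nm,(u,v) in dict(a=(262,229),b=(382,207),cup=(196,255),can=(446,193)).items():
    r=30; Q=W[v-r:v+r,u-r:u+r].reshape(-1,3); Q=Q[Q[:,2]>.065]; zt=np.percentile(Q[:,2],95)
    T=Q[Q[:,2]>zt-.006][:,:2].astype(np.float32); 
    print(nm,'ztop',Q[:,2].max().round(4),zt.round(4),'n',len(T),'minrect',cv2.minAreaRect(T),'mean',T.mean(0))
S,_=cloud('side')
for nm,(u,v) in dict(a=(219,215),b=(327,270)).items():
    Q=S[v-25:v+25,u-25:u+25].reshape(-1,3); Q=Q[Q[:,2]>.085];zt=Q[:,2].max()
    T=Q[Q[:,2]>zt-.008][:,:2].astype(np.float32); print('side',nm,zt.round(4),len(T),cv2.minAreaRect(T))
s=Ro.from_quat([.1325,.9912,-.0013,-.0001]).as_matrix();print(s.round(3))
i=c['pixels'][185:275,155:305,::-1];cv2.imwrite('pics/c.png',cv2.resize(i,None,fx=5,fy=5,interpolation=cv2.INTER_CUBIC))
E
```

```text
cam top [0.52394195 0.06116269 0.79475234] 
 [[ 0.01797139 -0.99981427 -0.00696057]
 [-0.99918164 -0.01770684 -0.03636635]
 [ 0.03623635  0.00760843 -0.99931428]] 428.84999922679606
cover [array([ 0.5329, -0.0057,  0.0585]), array([ 0.4475, -0.0069,  0.0587]), array([ 0.4661, -0.092 ,  0.0587])]
a ztop 0.1176 0.1161 n 215 minrect ((0.48276829719543457, 0.05985555425286293), (0.045674171298742294, 0.011899230070412159), 7.319422721862793) mean [0.48289448 0.05986892]
b ztop 0.1328 0.1311 n 234 minrect ((0.5243724584579468, -0.13562527298927307), (0.01210530661046505, 0.04630761966109276), 29.30116844177246) mean [ 0.52416486 -0.13464843]
cup ztop 0.0772 0.0747 n 351 minrect ((0.43739789724349976, 0.1701713651418686), (0.07375801354646683, 0.07416002452373505), 0.8558356761932373) mean [0.43635464 0.17117764]
can ztop 0.072 0.0697 n 1415 minrect ((0.5509054064750671, -0.25995364785194397), (0.07105284929275513, 0.07106591016054153), 1.0925116539001465) mean [ 0.5504168  -0.26038644]
side a 0.1192 187 ((0.48016002774238586, 0.05844529718160629), (0.04638814553618431, 0.013102258555591106), 7.602294445037842)
side b 0.1346 321 ((0.521971583366394, -0.13713382184505463), (0.013547418639063835, 0.04553035646677017), 29.522111892700195)
[[-0.965  0.263 -0.001]
 [ 0.263  0.965 -0.003]
 [-0.    -0.003 -1.   ]]
```

View pics/c.png

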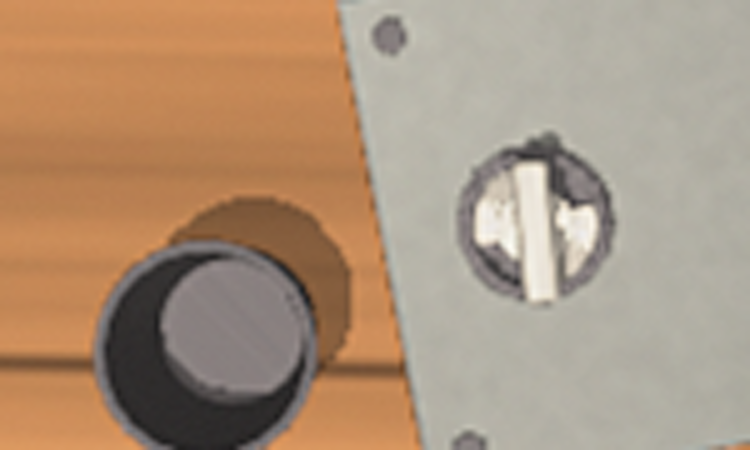

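Screw a, at about (0.481, 0.059), is the low one: its bar lies at 7.4° and its top at 0.117. The bar's axis in the crop runs from (530,165) to (545,300). I'll move halfway, with part of a +z tool turn to keep joint 7 in range for the later 80° turn.

Call:
apply_moves(
  turn=[
    [0,0,0.12],
    [0,0,0.24],
    [0,0,0.36],
    [0,0,0.48],
    [0,0,0.6],
    [0,0,0.72],
    [0,0,0.84],
    [0,0,0.96],
  ],
  translation=[
    [-2.8,-2.9,0],
    [-5.6,-5.8,0],
    [-8.4,-8.7,0],
    [-11.2,-11.6,0],
    [-14,-14.5,0],
    [-16.8,-17.4,0],
    [-19.6,-20.3,0],
    [-22.4,-23.2,0],
  ],
  hand=[0,0,0,0,0,0,0,0],
)

```text
clock: 0.77
eef_pos: [0.3262, 0.3423, 0.2448]
tcp_rot: [-0.0, 0.578, 0.816, -0.0]
contact_force: [1.5, -0.1, -0.2]
gripper_width: 0.0856
grasp_force: 0.0
```

```bash
cat > h.py <<'E'
from workcell import ctrl
import numpy as np
from scipy.spatial.transform import Rotation as Ro
C=np.array([.4813,.0592]);BAR=np.radians(7.4)
def rep(z=None,barturn=0,c=C):
    s=ctrl.read_state();q=s['tcp_rot'];R=Ro.from_quat([*q[1:],q[0]])
    a=BAR+barturn   # tool x at azimuth a or a+pi ; x along bar
    print('t',round(s['clock'],2),'q',s['joint_pos'].round(3),'p',s['eef_pos'].round(4),'F',s['contact_force'].round(1),'M',s['ft_torque'].round(2),'w',round(s['gripper_width'],4),'g',round(s['grasp_force'],1))
    for k in(0,np.pi):
        x=[np.cos(a+k),np.sin(a+k),0];zz=[0,0,-1];T=Ro.from_matrix(np.array([x,np.cross(zz,x),zz]).T)
        print(' turn to x az',round(np.degrees(a+k),1),(R.inv()*T).as_rotvec().round(4))
    if z is not None: print(' shift cm',(R.inv().apply(np.r_[c,z]-s['eef_pos'])*100).round(2))
E
python3 -c "
import h;h.rep(.2)"
```

```text
t 0.77 q [-1.195  0.038  0.307  2.022 -0.013  1.084 -0.543] p [0.3262 0.3423 0.2448] F [ 1.5 -0.1 -0.2] M [ 0.01 -0.03  0.02] w 0.0856 g 0.0
 turn to x az 7.4 [-3.0000e-04  8.0000e-04  1.7809e+00]
 turn to x az 187.4 [-7.0000e-04 -3.0000e-04 -1.3607e+00]
 shift cm [-31.85   5.2    4.49]
```

Call:
apply_moves(
  turn=[
    [0,0,0.12],
    [0,0,0.24],
    [0,0,0.36],
    [0,0,0.48],
    [0,0,0.6],
    [0,0,0.72],
    [0,0,0.84],
    [0,0,0.96],
  ],
  translation=[
    [-2,0.3,0],
    [-4,0.7,0],
    [-6,1,0],
    [-8,1.3,0],
    [-10,1.6,0],
    [-12,2,0],
    [-14,2.3,0],
    [-16,2.6,0],
  ],
  hand=[0,0,0,0,0,0,0,0],
)

```text
clock: 1.43
eef_pos: [0.4045, 0.2016, 0.2449]
tcp_rot: [-0.0, 0.889, 0.457, -0.0]
contact_force: [0.6, 0.3, -0.5]
gripper_width: 0.0853
grasp_force: 0.0
```

```bash
python3 -c "
import h;h.rep(.2)"
```

```text
t 1.43 q [-1.026 -0.016  0.474  2.072  0.008  1.084 -1.177] p [0.4045 0.2016 0.2449] F [ 0.6  0.3 -0.5] M [-0.   -0.06  0.01] w 0.0853 g 0.0
 turn to x az 7.4 [-1.000e-04  8.000e-04  8.208e-01]
 turn to x az 187.4 [-1.0000e-03 -1.0000e-04 -2.3208e+00]
 shift cm [-7.11 14.53  4.49]
```

Call:
apply_moves(
  turn=[
    [0,0,0.12],
    [0,0,0.24],
    [0,0,0.36],
    [0,0,0.48],
    [0,0,0.6],
    [0,0,0.72],
    [0,0,0.82],
    [0,0,0.82],
  ],
  translation=[
    [-1,2.1,0.6],
    [-2,4.2,1.2],
    [-3,6.3,1.8],
    [-4,8.4,2.4],
    [-5,10.5,3],
    [-6,12.6,3.6],
    [-7.1,14.5,4.5],
    [-7.1,14.5,4.5],
  ],
  hand=[0,0,0,0,0,0,0,0],
)

```text
clock: 2.1
eef_pos: [0.4821, 0.0556, 0.1989]
tcp_rot: [0.002, 0.998, 0.063, -0.001]
contact_force: [-0.2, -1.0, 0.6]
gripper_width: 0.0852
grasp_force: 0.0
```

```bash
python3 - <<'E'
import h,cv2
h.rep(.102)
c=h.ctrl.read_camera('side');cv2.imwrite('pics/s1.png',c['pixels'][...,::-1])
E
```

```text
t 2.1 q [-0.829  0.134  0.676  2.056 -0.096  0.985 -1.549] p [0.4821 0.0556 0.1989] F [-0.2 -1.   0.6] M [-0.04 -0.02  0.  ] w 0.0852 g 0.0
 turn to x az 7.4 [ 0.0037  0.002  -0.0036]
 turn to x az 187.4 [ 0.0032 -0.0058  3.138 ]
 shift cm [-0.02 -0.4   9.68]
```

View pics/s1.png

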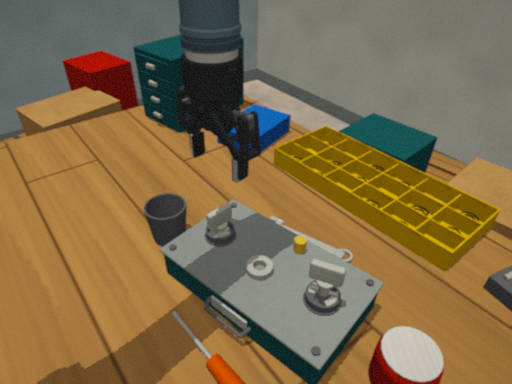

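The gripper is above the down screw, with fingertips at (197,152) and (240,176) either side of the bar at (219,216). I'll go down partway and check.

Call:
apply_moves(
  turn=[
    [0,0,0],
    [0,0,0],
    [0,0,0],
    [0,0,0],
    [0,0,0],
  ],
  translation=[
    [0,0,2],
    [0,0,4],
    [0,0,5.5],
    [0,0,5.5],
    [0,0,5.5],
  ],
  hand=[0,0,0,0,0],
)

```text
clock: 2.57
eef_pos: [0.4809, 0.0619, 0.1447]
tcp_rot: [0.0, 0.998, 0.069, -0.001]
contact_force: [0.9, 0.1, 0.5]
gripper_width: 0.0855
grasp_force: 0.0
```

```bash
python3 -c "
import h;h.rep(.102)"
```

```text
t 2.57 q [-0.801  0.228  0.652  2.1   -0.18   0.87  -1.477] p [0.4809 0.0619 0.1447] F [0.9 0.1 0.5] M [ 0.   -0.05  0.01] w 0.0855 g 0.0
 turn to x az 7.4 [0.0002 0.0024 0.009 ]
 turn to x az 187.4 [-3.7000e-03  3.0000e-04 -3.1326e+00]
 shift cm [0.01 0.28 4.27]
```

Call:
apply_moves(
  turn=[
    [0,0,0.01],
    [0,0,0.01],
    [0,0,0.01],
    [0,0,0.01],
  ],
  translation=[
    [0,0.1,1.5],
    [0,0.2,3.0],
    [0,0.2,3.0],
    [0,0.2,3.0],
  ],
  hand=[0,0,0,0],
)

```text
clock: 2.9
eef_pos: [0.4823, 0.0596, 0.1159]
tcp_rot: [-0.0, 0.998, 0.063, -0.0]
contact_force: [0.2, -0.4, 0.5]
gripper_width: 0.0854
grasp_force: 0.0
```

```bash
python3 -c "
import h;h.rep(.102)"
```

```text
t 2.9 q [-0.774  0.284  0.636  2.117 -0.232  0.808 -1.439] p [0.4823 0.0596 0.1159] F [ 0.2 -0.4  0.5] M [-0.01  0.02  0.  ] w 0.0854 g 0.0
 turn to x az 7.4 [-0.0002 -0.     -0.0025]
 turn to x az 187.4 [-0.0000e+00  4.0000e-04  3.1391e+00]
 shift cm [-0.11  0.02  1.39]
```

Call:
apply_moves(
  turn=[
    [0,0,0],
    [0,0,0],
    [0,0,0],
    [0,0,0],
    [0,0,0],
    [0,0,0],
    [0,0,0],
    [0,0,0],
  ],
  translation=[
    [-0.1,0,0.7],
    [-0.1,0,1.4],
    [-0.1,0,1.4],
    [-0.1,0,1.4],
    [-0.1,0,1.4],
    [-0.1,0,1.4],
    [-0.1,0,1.4],
    [-0.1,0,1.4],
  ],
  hand=[0,0,60,120,170,190,205,205],
  squeeze=25,
)

```text
clock: 3.57
eef_pos: [0.4819, 0.0588, 0.1018]
tcp_rot: [0.0, 0.998, 0.063, 0.001]
contact_force: [0.7, -0.9, 0.9]
gripper_width: 0.0166
grasp_force: 0.4
```

```bash
python3 -c "
import h;h.rep(.102)"
```

```text
t 3.57 q [-0.761  0.309  0.626  2.126 -0.257  0.777 -1.418] p [0.4819 0.0588 0.1018] F [ 0.7 -0.9  0.9] M [-0.03  0.02 -0.01] w 0.0166 g 0.4
 turn to x az 7.4 [ 0.0001 -0.0011 -0.0034]
 turn to x az 187.4 [-1.7000e-03 -2.0000e-04  3.1382e+00]
 shift cm [-0.05 -0.05 -0.02]
```

Call:
apply_moves(
  turn=[
    [0,0,0],
    [0,0,0],
    [0,0,0],
    [0,0,0],
    [0,0,0],
  ],
  translation=[
    [0,0,0],
    [0,0,0],
    [0,0,0],
    [0,0,0],
    [0,0,0],
  ],
  hand=[215,225,240,255,255],
  squeeze=25,
)

```text
clock: 3.98
eef_pos: [0.4821, 0.0585, 0.1019]
tcp_rot: [0.0, 0.998, 0.063, 0.001]
contact_force: [-0.2, -1.5, 5.4]
gripper_width: 0.0118
grasp_force: 28.2
```

```bash
python3 -c "
import h;h.rep(.102)"
```

```text
t 3.98 q [-0.761  0.309  0.626  2.126 -0.256  0.777 -1.418] p [0.4821 0.0585 0.1019] F [-0.2 -1.5  5.4] M [-0.33  0.09  0.  ] w 0.0118 g 28.2
 turn to x az 7.4 [ 0.0003 -0.0014 -0.0038]
 turn to x az 187.4 [-2.1000e-03 -4.0000e-04  3.1378e+00]
 shift cm [-0.07 -0.08 -0.01]
```

Gripped at 11.8 mm. I'll firm up the grip and lift 20 mm.

Call:
apply_moves(
  turn=[
    [0,0,0],
    [0,0,0],
    [0,0,0],
    [0,0,0],
    [0,0,0],
    [0,0,0],
    [0,0,0],
    [0,0,0],
  ],
  translation=[
    [0,0,0],
    [0,0,0],
    [0,0,-0.4],
    [0,0,-0.8],
    [0,0,-1.2],
    [0,0,-1.6],
    [0,0,-2.0],
    [0,0,-2.0],
  ],
  hand=[255,255,255,255,255,255,255,255],
  squeeze=60,
)

```text
clock: 4.65
eef_pos: [0.4819, 0.0585, 0.1215]
tcp_rot: [0.0, 0.998, 0.063, 0.001]
contact_force: [5.2, -1.9, -9.4]
gripper_width: 0.0109
grasp_force: 59.9
```

```bash
python3 - <<'E'
import h,cv2
h.rep(.122)
c=h.ctrl.read_camera('side');cv2.imwrite('pics/s2.png',cv2.resize(c['pixels'][130:300,130:360,::-1],None,fx=3,fy=3))
E
```

```text
t 4.65 q [-0.781  0.271  0.643  2.117 -0.221  0.817 -1.448] p [0.4819 0.0585 0.1215] F [ 5.2 -1.9 -9.4] M [-0.36 -1.22  0.01] w 0.0109 g 59.9
 turn to x az 7.4 [ 0.0009 -0.002  -0.0035]
 turn to x az 187.4 [-3.1000e-03 -1.4000e-03  3.1381e+00]
 shift cm [-0.05 -0.07 -0.05]
```

View pics/s2.png

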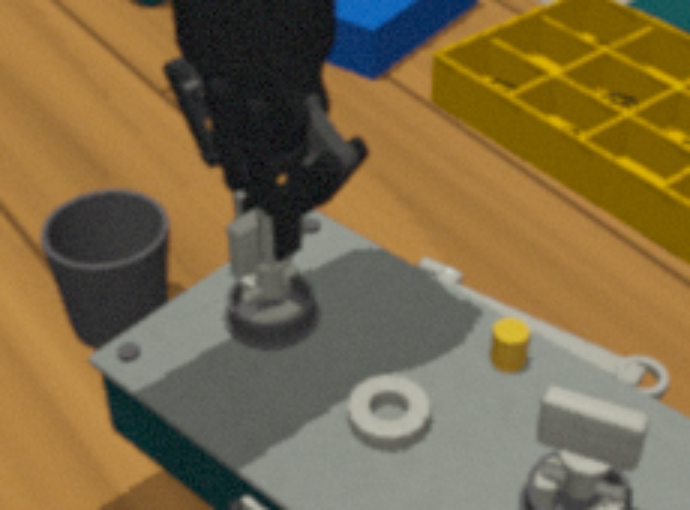

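The wing is up with the gripper: its bar is at (265,245) in the crop, clear of the collar at (272,305), and Fz of −9.4 N matches the spring. Now the anticlockwise turn.

Call:
apply_moves(
  turn=[
    [0,0,-0.08],
    [0,0,-0.16],
    [0,0,-0.24],
    [0,0,-0.32],
    [0,0,-0.4],
    [0,0,-0.48],
    [0,0,-0.56],
    [0,0,-0.56],
  ],
  translation=[
    [0,0,0],
    [0,0,0],
    [0,0,0],
    [0,0,0],
    [0,0,0],
    [0,0,0],
    [0,0,0],
    [0,0,0],
  ],
  hand=[255,255,255,255,255,255,255,255],
)

```text
clock: 5.37
eef_pos: [0.4817, 0.059, 0.1208]
tcp_rot: [0.0, 0.941, 0.338, 0.001]
contact_force: [5.5, -0.4, -9.2]
gripper_width: 0.0108
grasp_force: 59.9
```

```bash
python3 -c "
import h;h.rep(.122,1.4)"
```

```text
t 5.37 q [-0.691  0.257  0.539  2.114 -0.18   0.813 -0.924] p [0.4817 0.059  0.1208] F [ 5.5 -0.4 -9.2] M [-0.13 -1.2   0.  ] w 0.0108 g 59.9
 turn to x az 87.6 [ 1.500e-03 -5.000e-04 -8.404e-01]
 turn to x az 267.6 [-6.0000e-04 -1.8000e-03  2.3012e+00]
 shift cm [-0.01 -0.04 -0.12]
```

Call:
apply_moves(
  turn=[
    [0,0,-0.1],
    [0,0,-0.2],
    [0,0,-0.3],
    [0,0,-0.4],
    [0,0,-0.5],
    [0,0,-0.6],
    [0,0,-0.7],
    [0,0,-0.75],
  ],
  translation=[
    [0,0,-0.1],
    [0,0,-0.1],
    [0,0,-0.1],
    [0,0,-0.1],
    [0,0,-0.1],
    [0,0,-0.1],
    [0,0,-0.1],
    [0,0,-0.1],
  ],
  hand=[255,255,255,255,255,255,255,255],
)

```text
clock: 6.03
eef_pos: [0.481, 0.0593, 0.1215]
tcp_rot: [-0.0, 0.752, 0.659, -0.0]
contact_force: [4.6, 0.7, -8.7]
gripper_width: 0.0109
grasp_force: 60.0
```

```bash
python3 -c "
import h;h.rep(.122,1.4)"
```

```text
t 6.03 q [-0.581  0.244  0.414  2.109 -0.134  0.813 -0.216] p [0.481  0.0593 0.1215] F [ 4.6  0.7 -8.7] M [ 0.04 -1.11 -0.04] w 0.0109 g 60.0
 turn to x az 87.6 [-0.      0.     -0.0889]
 turn to x az 267.6 [0.     0.     3.0527]
 shift cm [-0.01  0.03 -0.05]
```

Now the last bit, to the stop and slightly past it, watching the moment.

Call:
apply_moves(
  turn=[
    [0,0,-0.04],
    [0,0,-0.08],
    [0,0,-0.1],
    [0,0,-0.12],
    [0,0,-0.12],
  ],
  translation=[
    [0,0,0],
    [0,0,0],
    [0,0,0],
    [0,0,0],
    [0,0,0],
  ],
  hand=[255,255,255,255,255],
)

```text
clock: 6.45
eef_pos: [0.4809, 0.0592, 0.1218]
tcp_rot: [-0.0, 0.713, 0.701, 0.0]
contact_force: [3.8, 0.5, -9.4]
gripper_width: 0.0109
grasp_force: 60.2
```

```bash
python3 -c "
import h;h.rep(.118,1.4)"
```

```text
t 6.45 q [-0.564  0.242  0.396  2.108 -0.129  0.814 -0.107] p [0.4809 0.0592 0.1218] F [ 3.8  0.5 -9.4] M [ 0.19 -0.97 -0.5 ] w 0.0109 g 60.2
 turn to x az 87.6 [-0.0006 -0.0007  0.0251]
 turn to x az 267.6 [ 1.1000e-03 -1.0000e-03 -3.1165e+00]
 shift cm [-0.    0.04  0.38]
```

The moment of −0.5 N m shows it's at the stop. I'll lower it onto the thread and open.

Call:
apply_moves(
  turn=[
    [0,0,0.02],
    [0,0,0.02],
    [0,0,0.02],
    [0,0,0.02],
  ],
  translation=[
    [0,0,0.1],
    [0,0,0.2],
    [0,0,0.35],
    [0,0,0.35],
  ],
  hand=[255,255,255,255],
  squeeze=40,
)

```text
clock: 6.78
eef_pos: [0.4809, 0.0593, 0.1184]
tcp_rot: [-0.0, 0.719, 0.695, -0.0]
contact_force: [4.1, 1.6, -7.9]
gripper_width: 0.0111
grasp_force: 60.1
```

```bash
python3 -c "
import h;h.rep(.118,1.4)"
```

```text
t 6.78 q [-0.566  0.249  0.398  2.11  -0.132  0.807 -0.122] p [0.4809 0.0593 0.1184] F [ 4.1  1.6 -7.9] M [ 0.29 -0.86 -0.18] w 0.0111 g 60.1
 turn to x az 87.6 [-0.0007 -0.      0.007 ]
 turn to x az 267.6 [ 0.0000e+00 -1.2000e-03 -3.1346e+00]
 shift cm [-0.    0.04  0.04]
```

Call:
apply_moves(
  turn=[
    [0,0,0],
    [0,0,0],
    [0,0,0],
    [0,0,0],
    [0,0,0],
    [0,0,0],
    [0,0,0],
    [0,0,0],
  ],
  translation=[
    [0,0,0.1],
    [0,0,0.1],
    [0,0,0.1],
    [0,0,0.1],
    [0,0,0.1],
    [0,0,0.1],
    [0,0,0.1],
    [0,0,0.1],
  ],
  hand=[255,240,225,210,190,140,80,0],
)

```text
clock: 7.45
eef_pos: [0.4813, 0.0588, 0.1181]
tcp_rot: [-0.0, 0.719, 0.695, 0.0]
contact_force: [-0.2, -0.7, 0.2]
gripper_width: 0.0574
grasp_force: 0.0
```

Call:
apply_moves(
  turn=[
    [0,0,0],
    [0,0,0],
    [0,0,0],
    [0,0,0],
    [0,0,0],
    [0,0,0],
    [0,0,0],
    [0,0,0],
  ],
  translation=[
    [0,0,0],
    [0,0,0],
    [0,0,0],
    [0,0,-2],
    [0,0,-5],
    [0,0,-8],
    [0,0,-11],
    [0,0,-11],
  ],
  hand=[0,0,0,0,0,0,0,0],
)

```text
clock: 8.12
eef_pos: [0.4857, 0.0596, 0.2341]
tcp_rot: [0.003, 0.719, 0.695, 0.006]
contact_force: [0.6, 0.4, 0.1]
gripper_width: 0.0854
grasp_force: 0.0
```

```bash
python3 - <<'E'
import h,cv2,numpy as np
h.rep(.2,1.4)
c=h.ctrl.read_camera('side');cv2.imwrite('pics/s3.png',cv2.resize(c['pixels'][130:330,130:390,::-1],None,fx=3,fy=3))
z=c['z_map'];v,u=np.mgrid[:384,:512]
S=(np.stack([u*z,v*z,z],-1)@np.linalg.inv(c['intrinsics']).T-c['t'])@c['R']
for n,ctr in dict(a=(.481,.0592),b=(.523,-.136)).items():
    m=(np.hypot(S[...,0]-ctr[0],S[...,1]-ctr[1])<.035)&(S[...,2]>.085)&(S[...,2]<.15)
    Q=S[m];zt=Q[:,2].max();print(n,zt,cv2.minAreaRect(Q[Q[:,2]>zt-.008][:,:2].astype(np.float32)))
E
```

```text
t 8.12 q [-0.604  0.076  0.419  2.012 -0.037  1.048 -0.203] p [0.4857 0.0596 0.2341] F [0.6 0.4 0.1] M [-0.02 -0.06  0.02] w 0.0854 g 0.0
 turn to x az 87.6 [ 0.0116 -0.0043  0.0064]
 turn to x az 267.6 [ 0.0068  0.0181 -3.1352]
 shift cm [-0.07 -0.48  3.4 ]
a 0.13492365341647375 ((0.4794903099536896, 0.05739960819482803), (0.04522386193275452, 0.011680476367473602), 87.88502502441406)
b 0.1348127192556875 ((0.5216322541236877, -0.1374366283416748), (0.012587790377438068, 0.045331504195928574), 30.369709014892578)
```

View pics/s3.png

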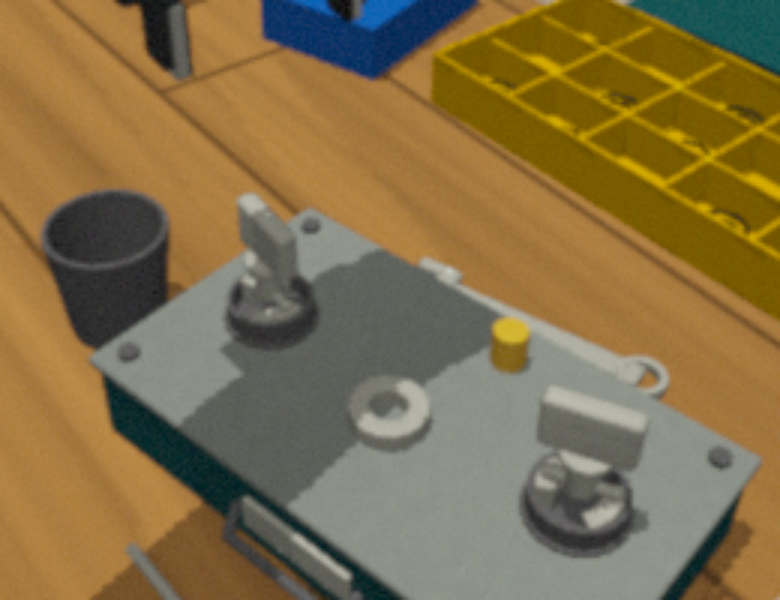

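The first screw now stands up at (268,240), turned to 87.9° from 7.5°, which is 80°. Its top is level with the other screw, and that one at (592,430) hasn't moved. The gripper is clear of everything.

Call:
apply_moves(
  turn=[
    [0,0,0],
    [0,0,0],
    [0,0,0],
    [0,0,0],
  ],
  translation=[
    [0,0,0],
    [0,0,0],
    [0,0,0],
    [0,0,0],
  ],
  hand=[0,0,0,0],
)

```text
clock: 8.5
eef_pos: [0.4802, 0.0587, 0.2263]
tcp_rot: [-0.001, 0.719, 0.695, -0.001]
contact_force: [0.3, -0.3, -0.1]
gripper_width: 0.0856
grasp_force: 0.0
```

```bash
python3 -c "
from workcell import ctrl
print(ctrl.close_job())"
```

```text
the job is handed in; nothing more can be done
None
```

The screw that was down is backed out: lifted 20 mm, turned 80° anticlockwise to its stop and left standing on its thread; the other screw was left alone, and the job was handed in at 8.5 s.

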